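Ready a bench oil press for the next batch

ROBOT

A 6-joint arm with a two-finger parallel gripper is mounted at the origin on the work surface. World frame = base frame: x ahead of the robot, y to its left, z up, the work surface at z = 0. Lengths are in m, angles in rad, forces in N, time in s.
With the tool pointing down it reaches from about 0.35 to 0.975 m from the base axis. Payload 7.1 kg.
Tool frame: the origin (TCP) lies midway between the tips of the shut fingers; the grasp point (between the pads) lies 19 mm behind it; z points along the fingers, y is the line along which they close (so a half turn about z gives the same grasp; the last joint's range is limited). The gripper opens to 88 mm and grips with 3 to 60 N. Pads are 20 mm wide; open, the fingers measure 115 mm over their backs; the gripper's body (75 mm by 178 mm) begins 61 mm behind the grasp point.
Start: joints at [1.269, 0.423, 1.63, -0, 1.089, -0.019], TCP at [0.174, 0.6, 0.187] pointing down, gripper open.
Joint ranges: [-3, 3], [-0.9, 2.11], [0.09, 2.58], [-1.31, 4.45], [0.11, 2.69], [-2.54, 2.54]. Speed limits (rad/s): [2.39, 2.39, 3.01, 3.14, 3.14, 3.14].

INTERFACE

Orientations are given as a unit quaternion [w, x, y, z].
In Python, from station import move_pose, movel, movej, command_gripper, wait, inverse_kinematics, read_camera, camera_info, MotionError, job_done, get_time, get_joint_pos, get_qvel, get_effort, get_tcp_pos, get_ee_rot, get_ft_force, get_ft_torque, get_grip_width, get_finger_force gives the robot as it stands. Calls block until the motion is done:
- move_pose(position, orientation): joint-space move of the TCP to a pose.
- movel(position, frame=None, v=0.15, until_force=None): straight line of the TCP; frame=None keeps the orientation; v is the mean speed in m/s. With until_force (N) it stops when the force on the tool has changed by that much, and returns True; else False.
- movej(angles): joint-space move.
- command_gripper(opening): opening from 0.0 (shut) to 1.0 (fully open); the grip force is fixed at half the most; returns when the fingers have stopped.
- wait(seconds).
- inverse_kinematics(position, orientation): joint angles nearest the present ones, or None.
- read_camera(name): name is "side" or "top"; returns the picture (480x640x3 uint8, red, green, blue); there is no depth.
- camera_info(name): a dict with "intrinsics" (3x3 intrinsics, pixels), "T" (4x4, takes a point from camera to world coordinates). Camera axes: x right, y up, looking along -z (the intrinsics and any distortion apply to the point x, -y, -z); pixel columns grow to the right and rows downward; lengths in m; the calibration is good to about 2 mm. A picture is of the moment at which its call begins. camera_info takes no time and is no camera call.
A pose or a line that the arm cannot do raises MotionError and nothing moves.
- job_done(): hands the job in; it is judged then, once.
Readings, each from a call of its own:
- get_time(): time.
- get_joint_pos(): joint angles.
- get_qvel(): joint speeds.
- get_effort(): joint torques, N m.
- get_tcp_pos(): TCP position.
- get_ee_rot(): TCP orientation.
- get_ft_force(): force on the tool from outside, world axes, zero at the start.
- get_ft_torque(): the same for the moment, N m.
- get_grip_width(): opening from 0.0 (shut) to 1.0 (fully open).
- get_finger_force(): force on a finger pad.
Only numpy, scipy, OpenCV 4.12 (cv2) and the standard library are available. Lean on these libraries where they do the work, as an engineer would, in place of code of your own. Each camera call takes 0.05 s, during which the arm holds its last target. There are 200 camera calls.

TASK

First use the scraper block to push every piece of seed cake off the pan into the catch tray, never touching the cake with the fingers; then stand the scraper upright in the middle of its rubber mat, and after that set all the seed tins for the next batch on the cleared pan. When that is done put the press in low gear: ease the gear knob all the way over towards the spindle and rock the spindle to and fro by its round hand knob until the sliding gear drops fully into mesh. Leave the jars and the vial block where they are.

Things in the scene. Friction and masses are not known exactly. Their poses are not given: they have to be found in the camera images.
- press_drive: green drive box of the bench oil press, fixed, 300 x 140 mm, casing top 52 mm high; a ribbed steel barrel sticks out of its +x end (to x = 250 mm, top 76 mm high). Origin: centre of its underside, z up; +x points away from the robot, from gear knob to spindle: the way the knob is pushed for low gear
- shift_knob (a point): gear knob: upright round black post, diameter 30 mm, 67 to 127 mm above the bench, on a small carriage on the drive box; the point is on its axis, 107 mm above the bench. Slides along press_drive +x from neutral (x about -95 mm) to low gear (x = -55 mm); 9 N of friction hold it where it is left, even against the gear spring
- shifter (a joint): travel of the gear knob along press_drive +x in m: 0 to 0.012 at the start (neutral), 0.040 at its end stop (low gear). Tooth meets tooth at about 0.027 if no gap faces the sliding gear; beyond that its spring is squeezed
- sliding_gear (a joint): lag of the small steel sliding gear (six teeth, cannot turn) behind the knob carriage, in m: 0 = follows fully; negative = its spring (3 N at 0, 250 N/m, pushing towards the spindle gear) is squeezed as its leading tooth stands on a spindle gear tooth. With the knob at 0.040: about -0.013 when blocked, jumps to 0 when the tooth drops into a gap
- spindle_knob (a point): round black knurled hand knob, diameter 50 mm, 87 to 127 mm above the bench; the point is on the vertical spindle axis (press_drive x = 75 mm), 107 mm up. Turns the 12-toothed steel gear below (60 mm tip radius, top 73 mm up, a tooth every 0.52 rad) both ways, 0.25 N m friction, stays put. At the start a tooth blocks the sliding gear; it drops in fully within 0.04 rad of a gap centre
- cake_pan: fixed steel pan, white catch tray at its open far edge. Origin: centre of underside, z up, +x from pan to tray, away from the robot. Pan floor 60 mm up, inside x -130 to +105 mm (open edge), y -100 to +100 mm; lips 18 mm high, 6 mm thick along sides and near end. Tray inside x 95 to 210, y -108 to +108 mm, floor 5 mm up, walls 50 to 58 mm: what is pushed over the edge drops in
- scraper_mid (a point): loose scraper block, about 0.3 kg: white base 50 mm (x) by 120 mm (y) by 22 mm high, upright wooden grip 24 mm thick (x), 60 mm wide (y) on top, 76 mm high in all. The point is its middle, 38 mm above its underside; z is up when it stands, y runs along the pushing edge, either x face may push. Starts standing on the mat
- mat: flat black rubber mat, fixed to the bench, 80 mm (x) by 160 mm (y), 4 mm thick, where the scraper lives. Origin: centre of its underside
- cake1_mid (a point): one piece of hard pressed seed cake, brown, 60 x 30 x 14 mm, 25 g; the point is its centre. Lies flat on the pan floor at the start, or is absent (3 to 5 of the five are there)
- cake2_mid (a point): one piece of hard pressed seed cake, brown, 60 x 30 x 14 mm, 25 g; the point is its centre. Lies flat on the pan floor at the start, or is absent (3 to 5 of the five are there)
- cake3_mid (a point): one piece of hard pressed seed cake, brown, 60 x 30 x 14 mm, 25 g; the point is its centre. Lies flat on the pan floor at the start, or is absent (3 to 5 of the five are there)
- cake4_mid (a point): one piece of hard pressed seed cake, brown, 60 x 30 x 14 mm, 25 g; the point is its centre. Lies flat on the pan floor at the start, or is absent (3 to 5 of the five are there)
- cake5_mid (a point): one piece of hard pressed seed cake, brown, 60 x 30 x 14 mm, 25 g; the point is its centre. Lies flat on the pan floor at the start, or is absent (3 to 5 of the five are there)
- tin1_mid (a point): closed seed tin, bare aluminium with a dark band near its top, 44 mm (x) by 52 mm (y) by 70 mm tall (z), 0.2 kg; the point is its centre. Starts standing on the bench, or is absent (2 or 3 of the three are there)
- tin2_mid (a point): closed seed tin, bare aluminium with a dark band near its top, 44 mm (x) by 52 mm (y) by 70 mm tall (z), 0.2 kg; the point is its centre. Starts standing on the bench, or is absent (2 or 3 of the three are there)
- tin3_mid (a point): closed seed tin, bare aluminium with a dark band near its top, 44 mm (x) by 52 mm (y) by 70 mm tall (z), 0.2 kg; the point is its centre. Starts standing on the bench, or is absent (2 or 3 of the three are there)
- jar_a: screw-lid glass jar of oil, diameter 86 mm, 150 mm tall, loose; not part of the job. Origin: centre of its underside
- jar_b: screw-lid glass jar of oil, diameter 90 mm, 130 mm tall, loose; not part of the job. Origin: centre of its underside
- vial_block: wooden block 60 x 200 mm with four capped vials, 92 mm tall, loose; not part of the job. Origin: centre of its underside

How it is judged:
On the way, in this order (a step that is already met when the one before it is completed fails the run):
1. every piece of cake lies in the catch tray (x of cake1_mid in the frame of cake_pan between 0.095 and 0.21 m and y of cake1_mid in the frame of cake_pan between -0.108 and 0.108 m and z of each of cake1_mid, cake2_mid, cake3_mid, cake4_mid, cake5_mid in the frame of cake_pan below 0.053 m and x of cake2_mid in the frame of cake_pan between 0.095 and 0.21 m and y of cake2_mid in the frame of cake_pan between -0.108 and 0.108 m and x of cake3_mid in the frame of cake_pan between 0.095 and 0.21 m and y of cake3_mid in the frame of cake_pan between -0.108 and 0.108 m and x of cake4_mid in the frame of cake_pan between 0.095 and 0.21 m and y of cake4_mid in the frame of cake_pan between -0.108 and 0.108 m and x of cake5_mid in the frame of cake_pan between 0.095 and 0.21 m and y of cake5_mid in the frame of cake_pan between -0.108 and 0.108 m), for 0.3 s.
2. the scraper stands released on its mat (horizontal distance between scraper_mid and mat below 0.03 m and angle between scraper_mid's own z axis and vertical below 0.1 rad and height (world z) of scraper_mid below 0.047 m and contact force between the fingers and scraper below 0.1 N), for 0.2 s.
3. all seed tins rest on the pan (x of tin1_mid in the frame of cake_pan between -0.13 and 0.1 m and y of tin1_mid in the frame of cake_pan between -0.1 and 0.1 m and z of tin1_mid in the frame of cake_pan between 0.075 and 0.105 m and linear speed of each of tin1, tin2, tin3 below 0.03 m/s and x of tin2_mid in the frame of cake_pan between -0.13 and 0.1 m and y of tin2_mid in the frame of cake_pan between -0.1 and 0.1 m and z of tin2_mid in the frame of cake_pan between 0.075 and 0.105 m and x of tin3_mid in the frame of cake_pan between -0.13 and 0.1 m and y of tin3_mid in the frame of cake_pan between -0.1 and 0.1 m and z of tin3_mid in the frame of cake_pan between 0.075 and 0.105 m), for 0.2 s.
4. the gear knob is over and the sliding gear has dropped into mesh (value of joint shifter above 0.036 m and value of joint sliding_gear above -0.003 m), for 0.3 s.
At the end, for the whole second after the job is handed in: All cake lies in the catch tray; all tins rest on the pan floor; the scraper stands upright and released on its mat, its middle within 30 mm of the mat's centre; the gear knob is at 36 of 40 mm or more, the sliding gear within 3 mm behind it, in mesh (all of step 1 and all of step 2 and all of step 3 and all of step 4); the robot touches nothing.
It fails at once if the fingers touch a piece of cake (contact force between the fingers and cake1 above 1.5 N or contact force between the fingers and cake2 above 1.5 N or contact force between the fingers and cake3 above 1.5 N or contact force between the fingers and cake4 above 1.5 N or contact force between the fingers and cake5 above 1.5 N).
It fails at once if a jar or the vial block is shifted by more than 30 mm or toppled (distance of any of jar_a, jar_b, vial_block from where it was at the start of the episode above 0.03 m or angle between any of jar_a, jar_b, vial_block's own z axis and vertical above 0.3 rad).
Of cake1, cake2, cake3, cake4, cake5 only 3 to 5 are there at a start; the rules pass over those that are not, and their reading is None.
Of tin1, tin2, tin3 only 2 to 3 are there at a start; the rules pass over those that are not, and their reading is None.
At some moment in a run one of scraper may be knocked a few centimetres aside while the robot is not near it.
Once in a run the grip may slacken for a moment while it holds something.
It also fails if it takes over 208 s, if anything falls off the work surface, if the arm or the gripper's body presses on something with over 40 N, if the wrist force passes 120 N, or if a joint passes its speed limit or range.

## Working session

There is one attempt and no reset: what is moved stays moved. The work goes in short steps, each a Python script; the robot and the scene stay as the last script left them, time stands still between calls to the robot, and variables do not carry over. Pictures are saved under pics/ and viewed, at most 14 in all, crops included, and the job is handed in when it is done.

```bash
mkdir -p pics; ls; python3 - <<'E'
from station import *
import cv2,numpy as np
np.set_printoptions(precision=4,suppress=True)
for n in("top","side"):
    cv2.imwrite(f"pics/{n}0.png",read_camera(n)[:,:,::-1]); c=camera_info(n); print(n,{k:(np.array(v) if k in("T","intrinsics") else v) for k,v in c.items()})
print(get_time(),get_tcp_pos(),get_ee_rot())
E
```

```text
pics
top {'intrinsics': array([[446.2336,   0.    , 312.1387],
       [  0.    , 446.2336, 239.7604],
       [  0.    ,   0.    ,   1.    ]]), 'T': array([[-0.0003,  0.9962, -0.0866,  0.4981],
       [-1.    ,  0.0004,  0.0084,  0.0168],
       [ 0.0084,  0.0866,  0.9962,  1.2589],
       [ 0.    ,  0.    ,  0.    ,  1.    ]])}
side {'intrinsics': array([[507.5864,   0.    , 318.1978],
       [  0.    , 507.5864, 239.1193],
       [  0.    ,   0.    ,   1.    ]]), 'T': array([[ 0.9549,  0.1917, -0.2266,  0.2442],
       [-0.2968,  0.6297, -0.7179, -1.196 ],
       [ 0.0051,  0.7528,  0.6582,  1.1658],
       [ 0.    ,  0.    ,  0.    ,  1.    ]])}
0.1 [0.1742 0.5997 0.186 ] [-0.0001  0.1409  0.99   -0.0007]
```

View pics/top0.png

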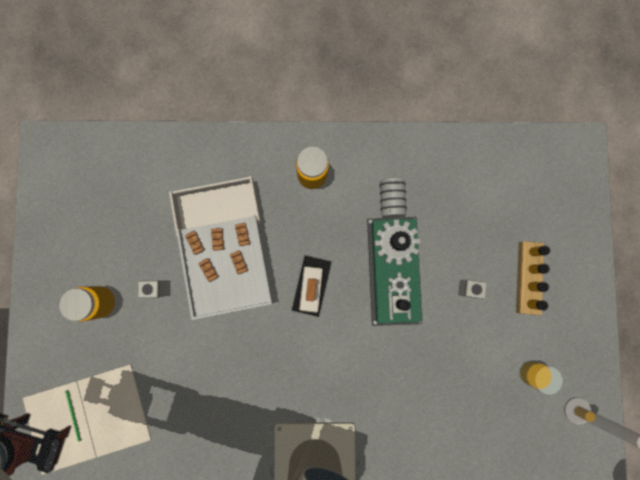

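View pics/side0.png

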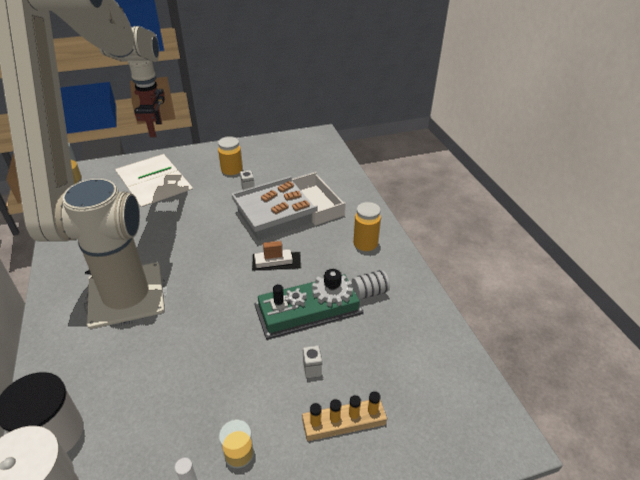

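The top view shows the pan with 5 cakes (around 190–245, 235–270), the scraper on its mat (312,288), tins at (148,289) and (476,289), and the press with its shift knob at (403,304) and spindle knob at (401,240). Next I'll zoom in for precise corners.

```bash
cat > h.py <<'E'
from station import *
import cv2,numpy as np
np.set_printoptions(precision=4,suppress=True)
def ray(n,uv):
    c=camera_info(n);K=np.array(c["intrinsics"]);T=np.array(c["T"])
    d=np.linalg.inv(K)@np.array([uv[0],uv[1],1.]);d=T[:3,:3]@np.array([d[0],-d[1],-d[2]]);return T[:3,3],d
def p2w(uv,z,n="top"):
    o,d=ray(n,uv);return (o+d*(z-o[2])/d[2])[:2]
def w2p(p,n="top"):
    c=camera_info(n);K=np.array(c["intrinsics"]);T=np.array(c["T"])
    q=T[:3,:3].T@(np.array(p,float)-T[:3,3]);q=K@np.array([q[0],-q[1],-q[2]]);return q[:2]/q[2]
def down(a):
    "tool down; a = world angle of the finger closing line (tool y)"
    # x axis = y cross z ; z=(0,0,-1)
    from scipy.spatial.transform import Rotation as R
    y=np.array([np.cos(a),np.sin(a),0]);z=np.array([0,0,-1.]);M=np.c_[np.cross(y,z),y,z]
    q=R.from_matrix(M).as_quat();return [float(v) for v in (q[3],q[0],q[1],q[2])]
def crop(name,x0,y0,x1,y1,s,n="top"):
    im=read_camera(n);cv2.imwrite("pics/"+name,cv2.resize(im[y0:y1,x0:x1,::-1],None,fx=s,fy=s,interpolation=cv2.INTER_CUBIC));return im
E
python3 - <<'E'
from h import *
crop("t1.png",135,170,335,330,4 if 0 else 3.7)
crop("t2.png",280,170,500,330,3.6)
E
```

```text
(no output)
```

View pics/t1.png

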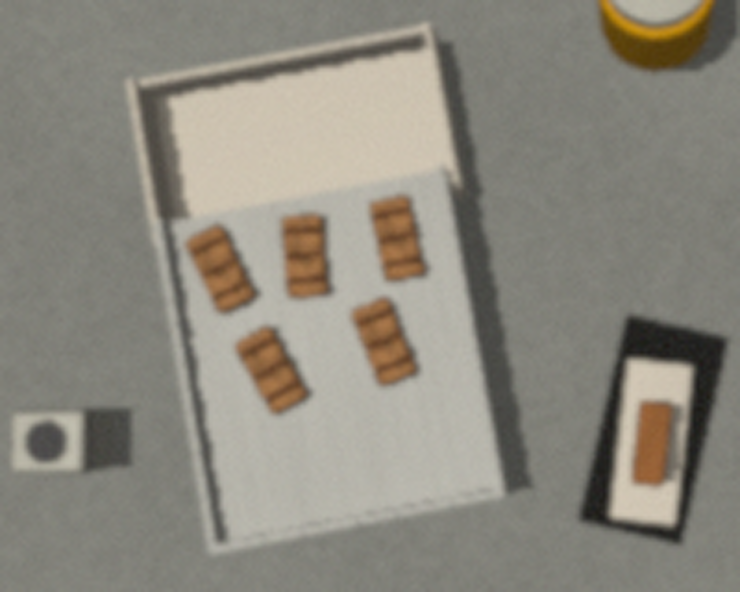

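View pics/t2.png

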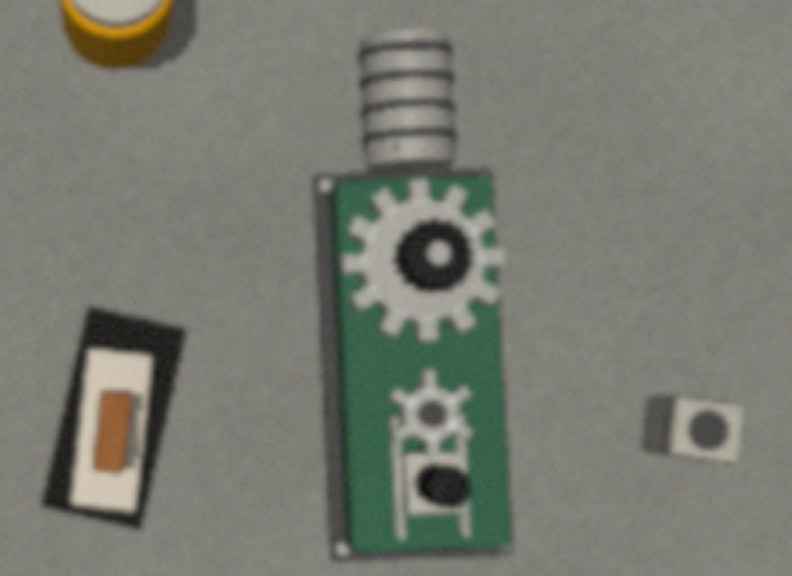

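The crops give clear corners: pan lip bottom corners at about (210,552) and (505,493) in t1, mat corners, scraper, tins, and the press in t2. I'll fit the poses from these.

```bash
cat > fit.py <<'E'
from h import *
from scipy.optimize import least_squares
def fit(pts,uv,x0,n="top"):
    pts=np.array(pts,float);uv=np.array(uv,float)
    def f(p):
        c,s=np.cos(p[2]),np.sin(p[2])
        return np.ravel([w2p([p[0]+c*a-s*b,p[1]+s*a+c*b,z],n)-q for (a,b,z),q in zip(pts,uv)])
    r=least_squares(f,x0);return r.x,np.abs(r.fun).max()
def box(hx,hy,z):return [(hx,hy,z),(hx,-hy,z),(-hx,-hy,z),(-hx,hy,z)]
E
python3 - <<'E'
from fit import *
c1=lambda l:[(u/3.7+135-.36,v/3.7+170-.36) for u,v in l]
c2=lambda l:[(u/3.6+280-.36,v/3.6+170-.36) for u,v in l]
# order: (+x,+y)=up-left,(+x,-y),(-x,-y),(-x,+y)
pan,e=fit([(-.136,.106,.078),(-.136,-.106,.078),(.105,-.106,.078),(.105,.106,.078)],c1([(210,552),(505,493),(447,170),(152,222)]),[.6,.2,.1]);print("pan",pan,e)
print("mat",*fit(box(.04,.08,.004),c1([(581,519),(627,317),(726,338),(682,543)]),[.5,0,1.4]))
print("scr base",*fit(box(.025,.06,.026),c1([(609,522),(624,357),(695,361),(686,528)]),[.5,0,1.4]))
print("scr grip",*fit(box(.012,.03,.08),c1([(634,483),(638,400),(677,403),(668,485)]),[.5,0,1.4]))
print("tin1",*fit(box(.022,.026,.07),c1([(12,413),(86,410),(86,471),(14,473)]),[.5,.3,0]))
print("tin2",*fit(box(.022,.026,.07),c2([(672,398),(742,405),(738,461),(668,453)]),[.5,-.3,0]))
pr,e=fit([(.15,-.07,.052),(-.15,-.07,.052),(-.15,.07,.052),(.15,.07,.052),(.075,0,.127)],c2([(492,172),(512,550),(350,553),(332,180),(436,254)]),[.5,-.2,0]);print("press",pr,e)
print("spin",p2w(c2([(436,254)])[0],.127),"shift",p2w(c2([(445,485)])[0],.127))
c,s=np.cos(pan[2]),np.sin(pan[2])
for u in c1([(222,269),(305,255),(398,238),(273,370),(384,341)]):
    d=p2w(u,.074)-pan[:2];print("cake in pan",c*d[0]+s*d[1],-s*d[0]+c*d[1])
print("jars top", p2w((313,160),.13),p2w((77,304),.15))
E
```

```text
pan [0.5456 0.2438 0.1899] 1.2171267769204803
mat [0.4788 0.0083 1.3515] 0.8173564378131744
scr base [0.4696 0.0089 1.4989] 1.3436721252919597
scr grip [0.4701 0.0087 1.4932] 0.7309354783911317
tin1 [0.4708 0.4403 0.0399] 0.3278769359184821
tin2 [ 0.4708 -0.4272 -0.1067] 0.6432868694685112
press [ 0.521  -0.2218  0.034 ] 3.895599851214911
spin [ 0.5956 -0.2187] shift [ 0.4333 -0.2222]
cake in pan 0.0618945352768327 0.06483013007598513
cake in pan 0.06063571215717459 0.004645148821558476
cake in pan 0.060157465226887814 -0.06312431255279778
cake in pan -0.016394932485579272 0.04118120296446125
cake in pan -0.010950659892613922 -0.04025757528579306
jars top [0.8028 0.005 ] [0.4362 0.5843]
```

```bash
cat >> h.py <<'E'
PAN=np.array([.5456,.2438,.1899]);MAT=np.array([.4788,.0083,1.3515])
def panw(x,y,z):
    c,s=np.cos(PAN[2]),np.sin(PAN[2]);return [PAN[0]+c*x-s*y,PAN[1]+s*x+c*y,z]
def best(p,a):
    "tool-down quaternion of the half-turn variant with the last joint nearest 0"
    c=[(abs(q[5]),k) for k in (a,a+np.pi) if (q:=inverse_kinematics(list(p),down(k))) is not None]
    return down(min(c)[1])
def go(p,a):
    q=best(p,a);move_pose([float(v) for v in p],q);return q
def st(m=""):print(m,"t%.1f"%get_time(),"tcp",np.array(get_tcp_pos()),"w%.3f"%get_grip_width(),"ff",get_finger_force(),"F",np.array(get_ft_force()),"q6 %.2f"%get_joint_pos()[5])
E
python3 - <<'E'
from h import *
go([.47,.0088,.15],-.075);st("above")
movel([.47,.0088,.034]);st("at")
command_gripper(0.0);st("grip")
movel([.47,.0088,.20]);st("up")
go(panw(-.098,.037,.20),PAN[2]+np.pi/2);st("pan")
im=crop("t3.png",135,170,335,330,3.7)
E
```

```text
above t2.6 tcp [0.4702 0.0094 0.1501] w1.001 ff 0.0 F [ 0.3255 -0.2032 -1.0714] q6 0.07
at t3.5 tcp [0.4705 0.0089 0.0345] w0.999 ff 0.0 F [-0.2409  0.1347  0.2953] q6 0.07
grip t4.0 tcp [0.4703 0.0088 0.0344] w0.682 ff 29.891881942749023 F [-0.8086  0.4141  5.9416] q6 0.07
up t5.3 tcp [0.4692 0.0088 0.1991] w0.688 ff 2.984456978738308 F [-0.7281 -0.5515 -2.9599] q6 0.07
pan t6.5 tcp [0.4422 0.2611 0.1995] w0.679 ff 29.905395805835724 F [-0.0015  0.3365 -2.2059] q6 -1.25
```

View pics/t3.png

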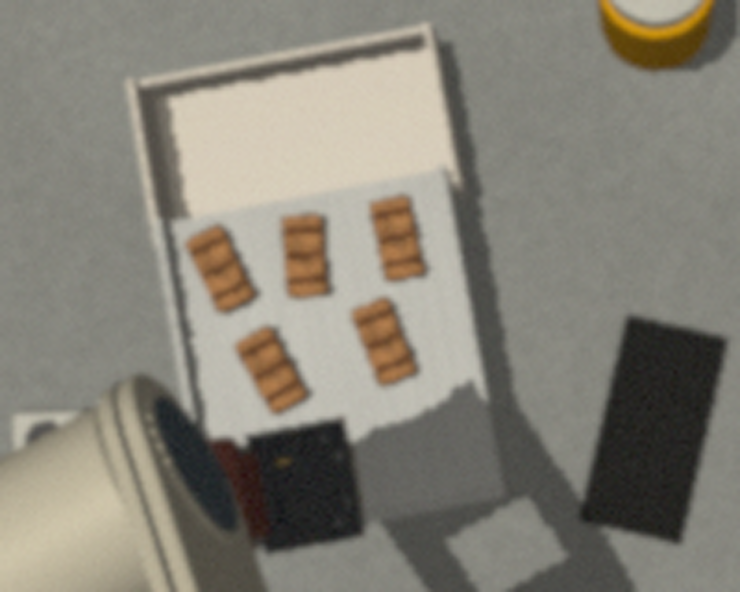

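The scraper is held over the near-left of the pan (hidden under the wrist) and all 5 cakes are still untouched. The grip slackened briefly during the lift, so I'll check for tilt in the side view.

```bash
python3 - <<'E'
from h import *
print(w2p(panw(-.098,.037,.2),"side"))
u=w2p(panw(-.098,.037,.2),"side").astype(int)
crop("s1.png",u[0]-80,max(0,u[1]-60),u[0]+80,u[1]+60,4,"side")
E
```

```text
[245.2415 171.9013]
```

View pics/s1.png

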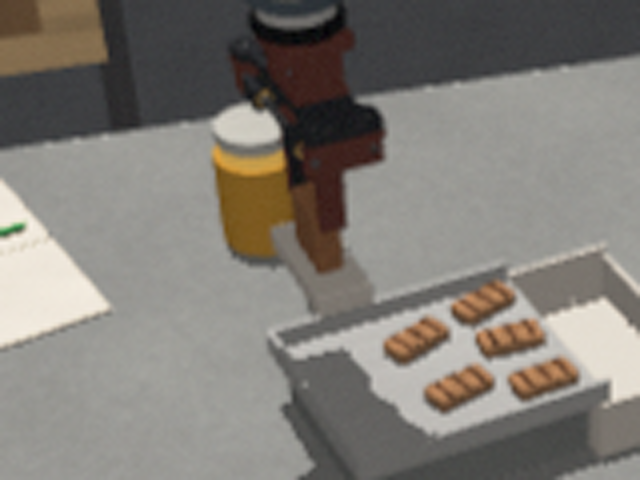

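The scraper hangs upright but has slid some way down in the fingers. I'll set it on the pan floor behind the cakes and regrip it there.

```bash
python3 - <<'E'
from h import *
movel(panw(-.098,.037,.13),v=.15)
print(movel(panw(-.098,.037,.085),v=.03,until_force=4));st("contact")
z=get_tcp_pos()[2]
command_gripper(1.0);st("open")
movel(panw(-.098,.037,.092),v=.05);st("down")
command_gripper(0.0);st("grip")
crop("s2.png",160,110,360,260,4,"side")
E
```

```text
True
contact t8.4 tcp [0.4426 0.2615 0.0904] w0.680 ff 29.93473380804062 F [ 0.8916 -0.52    3.4483] q6 -1.25
open t9.0 tcp [0.4413 0.261  0.0897] w1.001 ff 0.0 F [-0.472   0.6796  0.1953] q6 -1.25
down t9.3 tcp [0.4427 0.2618 0.0922] w1.001 ff 0.0 F [ 1.0874 -0.1473 -0.8244] q6 -1.25
grip t9.8 tcp [0.4423 0.2616 0.092 ] w0.679 ff 29.910433888435364 F [-0.5398 -1.3357  1.1709] q6 -1.25
```

View pics/s2.png

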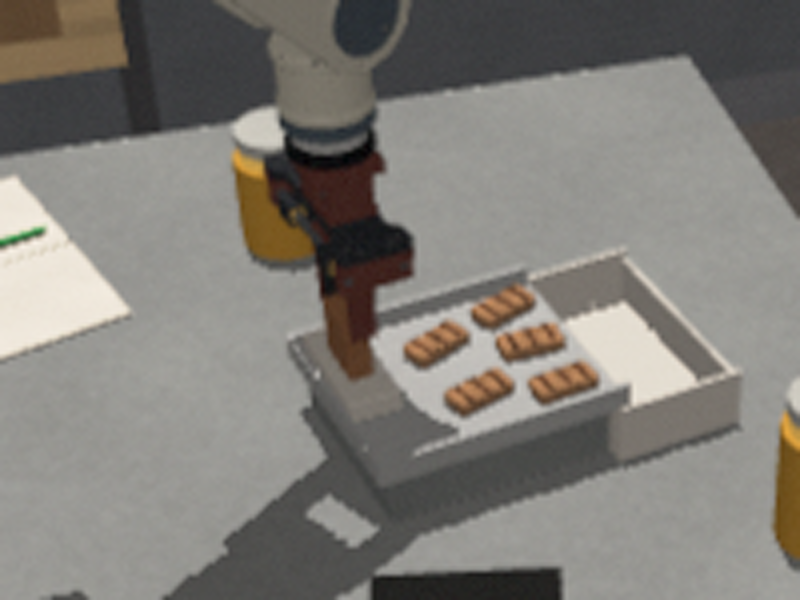

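Contact came at the nominal height, so the grip did not actually slip. Cakes are all intact and the scraper stands on the pan floor behind them. Now I'll sweep both lanes.

```bash
python3 - <<'E'
from h import *
def lane(y):
    movel(panw(-.098,y,.0935),v=.04)
    movel(panw(.096,y,.0935),v=.05);st("end")
    movel(panw(.096,y,.15),v=.1)
lane(.037)
movel(panw(-.098,-.037,.15),v=.2);lane(-.037)
movel(panw(-.098,-.037,.20),v=.2);st()
crop("t4.png",135,170,335,330,3.7)
E
```

```text
end t14.2 tcp [0.6328 0.2983 0.0935] w0.678 ff 29.92111712694168 F [-1.1649 -0.4875 -2.8225] q6 -1.34
end t21.7 tcp [0.6468 0.2256 0.0935] w0.682 ff 29.921595454216003 F [-0.8916  0.2897 -3.701 ] q6 -1.44
 t23.5 tcp [0.4573 0.1892 0.1999] w0.678 ff 29.921649992465973 F [ 0.3394  0.7015 -2.8371] q6 -1.39
```

View pics/t4.png

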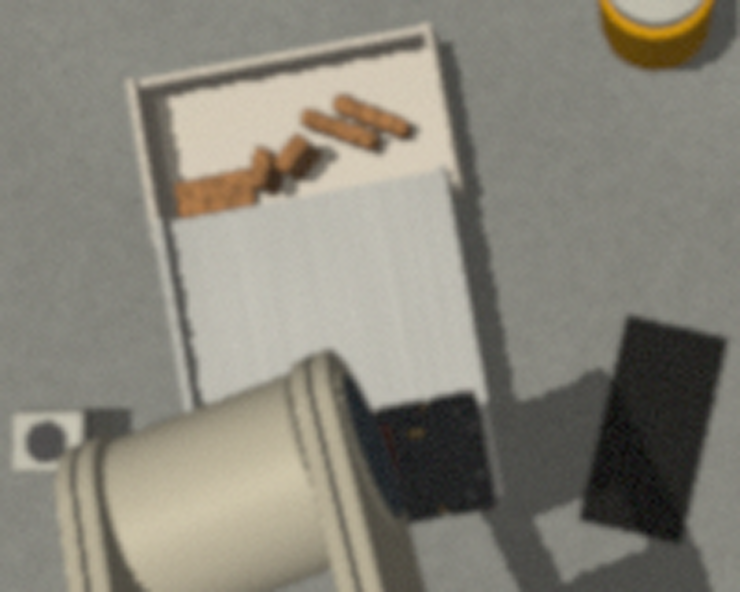

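All five pieces are over the edge and the pan is clear. They lie in the tray at around (215,195), (262,170), (297,157), (340,130) and (373,115). Now the scraper goes back on its mat, and then I'll check.

```bash
python3 - <<'E'
from h import *
go([MAT[0],MAT[1],.15],MAT[2]-np.pi/2);st("above")
movel([MAT[0],MAT[1],.055],v=.1)
print(movel([MAT[0],MAT[1],.034],v=.025,until_force=3));st("contact")
command_gripper(1.0);wait(.2)
movel([MAT[0],MAT[1],.2],v=.15);st("up")
go([.42,.44,.20],.0399);st()
crop("t5.png",135,170,335,330,3.7)
crop("s3.png",200,150,380,285,4.4,"side")
E
```

```text
above t25.0 tcp [0.4791 0.0085 0.15  ] w0.679 ff 29.921506941318512 F [ 0.2087 -0.3481 -3.084 ] q6 0.21
True
contact t26.8 tcp [0.4786 0.008  0.036 ] w0.676 ff 29.94210809469223 F [ 0.8721 -2.2571  3.4621] q6 0.21
up t28.9 tcp [0.4781 0.0083 0.1992] w1.003 ff 0.0 F [-0.6847 -0.0007 -0.7961] q6 0.21
 t30.5 tcp [0.4205 0.4391 0.1999] w1.000 ff 0.0 F [-0.0855 -0.4556 -1.1149] q6 0.75
```

View pics/s3.png

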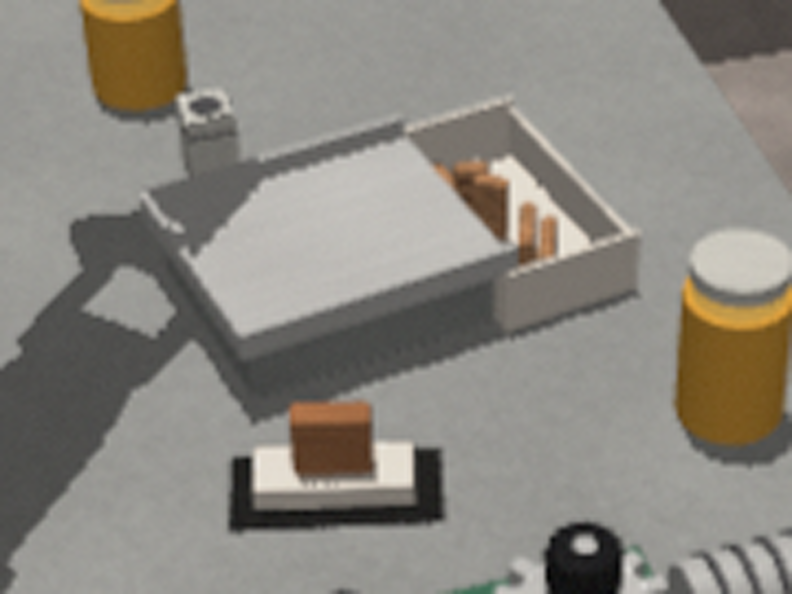

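The side view shows the scraper upright and centred on its mat, the pan empty, and all cake in the tray below the edge. Next come the tins.

```bash
python3 - <<'E'
from h import *
def tin(p,a,px,py):
    go([p[0],p[1],.15],a);movel([p[0],p[1],.04],v=.12)
    command_gripper(0.0);st("grip")
    movel([p[0],p[1],.26],v=.15);st("up")
    go(panw(px,py,.26),PAN[2])
    movel(panw(px,py,.13),v=.15)
    c=movel(panw(px,py,.096),v=.025,until_force=3);st(f"contact {c}")
    command_gripper(1.0);wait(.2);movel(panw(px,py,.26),v=.15)
tin([.4708,.4403],.0399,-.04,.05)
tin([.4708,-.4272],-.1067,-.04,-.05)
go([.4333,-.2222,.22],.025);st()
crop("t6.png",135,170,435,330,2.6)
E
```

```text
grip t33.4 tcp [0.4708 0.4403 0.04  ] w0.004 ff 0.0 F [ 0.3543 -0.1597  0.0498] q6 0.69
up t35.0 tcp [0.4704 0.4399 0.2589] w0.009 ff 0.0 F [ 0.463  -1.1041 -0.1906] q6 0.69
contact False t38.2 tcp [0.497  0.2854 0.0962] w0.008 ff 0.0 F [ 0.0842 -0.5484 -0.6735] q6 0.31
grip t46.0 tcp [ 0.4708 -0.4272  0.04  ] w0.009 ff 0.0 F [ 0.2693  0.9501 -0.3274] q6 -0.65
up t47.6 tcp [ 0.4704 -0.4268  0.2589] w0.006 ff 0.0 F [ 0.3015  0.1988 -0.2611] q6 -0.65
contact False t52.4 tcp [0.5159 0.1872 0.0962] w0.005 ff 0.0 F [0.1311 0.5059 0.4154] q6 0.14
 t56.7 tcp [ 0.4338 -0.2217  0.2201] w0.997 ff 0.0 F [-0.7811 -0.2599  0.3417] q6 -0.52
```

View pics/t6.png

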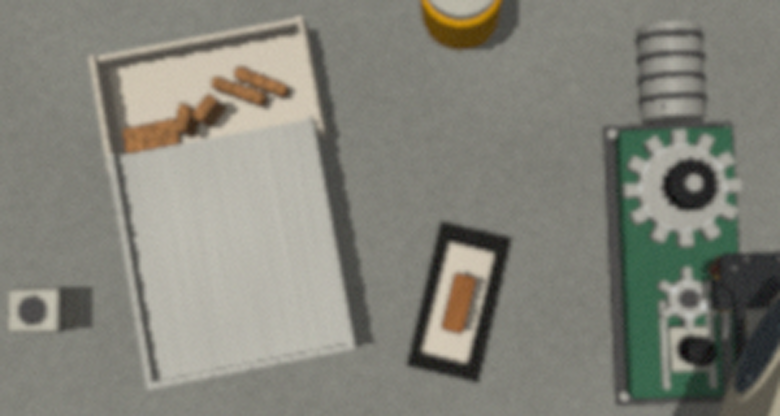

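The tins were missed: the grip closed on nothing, and they stand unmoved. I'll cross-check their location in the side camera.

```bash
python3 - <<'E'
from h import *
for p in ([.4708,.4403,.07],[.4708,-.4272,.07],[.47,.0088,.08],[.5956,-.2187,.127]): print(w2p(p,"top"),w2p(p,"side"))
# triangulate tin top centres
def tri(a,b):
    o1,d1=ray("top",a);o2,d2=ray("side",b)
    s=np.linalg.lstsq(np.c_[d1,-d2],o2-o1,rcond=None)[0];return (o1+d1*s[0]),(o2+d2*s[1])
print(tri((148,289),(247,174)),tri((476,289),(312.5,353)))
crop("s4.png",190,130,390,280,4,"side")
im=cv2.imread("pics/side0.png")
a=cv2.resize(im[155:205,220:280],None,fx=6.5,fy=6.5,interpolation=2);b=cv2.resize(im[335:385,285:345],None,fx=6.5,fy=6.5,interpolation=2)
cv2.imwrite("pics/s5.png",np.hstack([a,b]))
E
```

```text
[148.0037 289.0062] [246.5766 174.2715]
[475.473  288.8478] [311.5587 353.1114]
[311.4209 289.3216] [272.3098 243.9569]
[400.744  240.1815] [332.149  273.5362]
(array([0.4709, 0.4397, 0.0717]), array([0.4724, 0.4394, 0.0715])) (array([ 0.4704, -0.4281,  0.0713]), array([ 0.4729, -0.4286,  0.0715]))
```

View pics/s5.png

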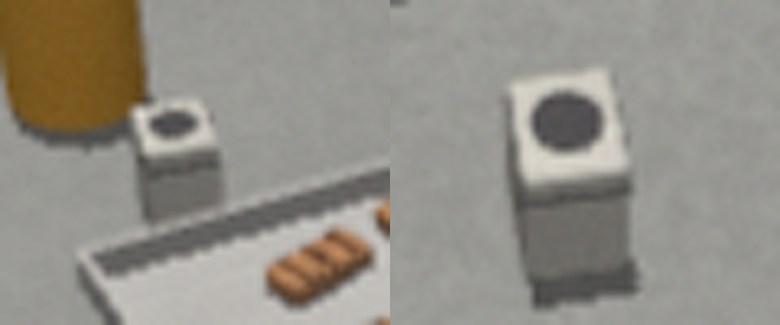

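The triangulated positions agree with the fit (top at z = 0.07), so I'll descend again and look before closing.

```bash
python3 - <<'E'
from h import *
p=[.4708,-.4272]
go([p[0],p[1],.16],-.1067);movel([p[0],p[1],.04],v=.12);st("down")
a=cv2.resize(read_camera("side")[290:390,260:380,::-1],None,fx=3.3,fy=3.3,interpolation=2)
command_gripper(0.0);st("shut")
b=cv2.resize(read_camera("side")[290:390,260:380,::-1],None,fx=3.3,fy=3.3,interpolation=2)
cv2.imwrite("pics/s6.png",np.hstack([a,b]))
E
```

```text
down t58.9 tcp [ 0.4713 -0.4277  0.0408] w1.002 ff 0.0 F [ 0.0108 -0.411  -0.3799] q6 -0.65
shut t60.2 tcp [ 0.4708 -0.4272  0.04  ] w0.003 ff 0.0 F [ 0.3507  0.6252 -0.192 ] q6 -0.65
```

View pics/s6.png

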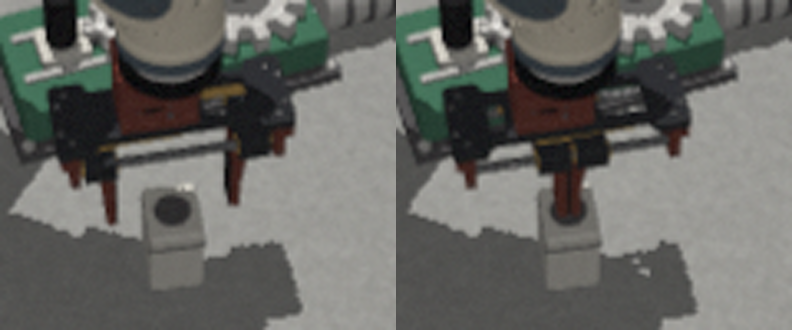

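The fingers are really above the tin: the shut tips project onto the tin top at (312,354), about z ≈ 0.07, while the TCP reads 0.04. I'll measure that height offset by touching the tin top gently.

```bash
python3 - <<'E'
from h import *
print(movel([.4708,-.4272,.005],v=.015,until_force=3));st("touch")
movel([.4708,-.4272,.06],v=.1)
E
```

```text
True
touch t61.1 tcp [ 0.4709 -0.4272  0.0344] w0.009 ff 2.5695222755894065 F [-1.1432  0.9852  4.6921] q6 -0.65
```

The real tips sit about 35 mm above the reported TCP (touched the 70 mm tin top at a reading of 0.034). I'll apply that offset and repeat the tins.

```bash
cat > tins.py <<'E'
from h import *
O=.0355
def tin(p,a,px,py):
    g=.036-O
    go([p[0],p[1],.12],a);movel([p[0],p[1],g],v=.12,until_force=8)
    st("down");command_gripper(0.0);st("grip")
    movel([p[0],p[1],.22],v=.15);st("up")
    if get_grip_width()<.3: raise SystemExit("missed")
    go(panw(px,py,.22),PAN[2])
    movel(panw(px,py,.09),v=.15)
    c=movel(panw(px,py,.06+g-.004),v=.025,until_force=3);st(f"contact {c}")
    command_gripper(1.0);wait(.2);movel(panw(px,py,.22),v=.15)
E
python3 - <<'E'
from tins import *
command_gripper(1.0)
tin([.4708,-.4272],-.1067,-.04,-.05)
tin([.4708,.4403],.0399,-.04,.05)
go([.4333,-.2222,.16],.025);st()
crop("t7.png",135,170,435,330,2.6)
E
```

```text
down t64.4 tcp [ 0.4713 -0.4277  0.0012] w0.998 ff 0.0 F [0.0693 0.6037 0.5434] q6 -0.65
grip t65.1 tcp [ 0.471  -0.4273  0.0006] w0.504 ff 29.703476428985596 F [ 0.8907 -0.0067 -0.1275] q6 -0.65
up t66.7 tcp [ 0.4704 -0.4268  0.2189] w0.497 ff 29.703515768051147 F [-1.0485  0.4122 -2.1848] q6 -0.65
contact True t71.0 tcp [0.5157 0.1872 0.0604] w0.501 ff 29.765903055667877 F [-0.2103  0.3522  3.0636] q6 0.14
down t75.5 tcp [0.4713 0.4408 0.0013] w1.001 ff 0.0 F [ 0.1739 -0.0332  0.0544] q6 0.69
grip t76.2 tcp [0.4709 0.4404 0.0005] w0.502 ff 29.70028817653656 F [-0.6479 -0.3431  0.808 ] q6 0.69
up t77.8 tcp [0.4703 0.4399 0.2189] w0.501 ff 29.701540768146515 F [-0.4114 -0.2351 -1.902 ] q6 0.69
contact True t80.6 tcp [0.4968 0.2854 0.0604] w0.499 ff 29.76446181535721 F [-0.6206  0.0756  4.4307] q6 0.31
 t84.7 tcp [ 0.4338 -0.2217  0.1601] w0.995 ff 0.0 F [-0.7053 -0.5532 -0.2778] q6 -0.52
```

View pics/t7.png

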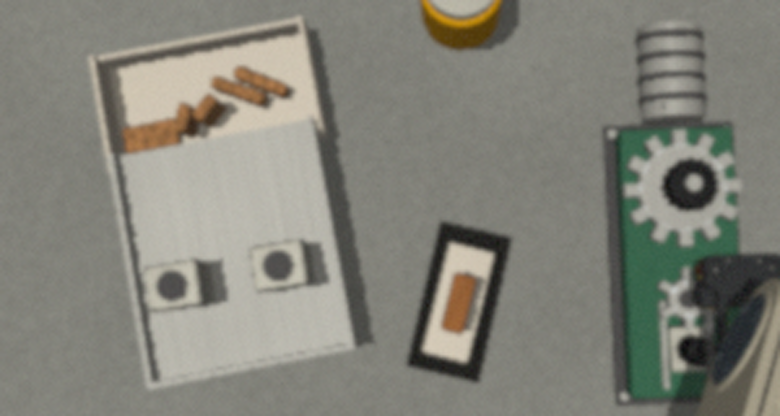

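Both tins stand on the pan, clear of each other at (172,285) and (280,265), with the scraper still on its mat. Now the gear knob.

```bash
python3 - <<'E'
from h import *
b=.028;p=np.array([.4333,-.2222]);d=np.array([np.cos(b),np.sin(b)])
print(movel([*p,.060],v=.08,until_force=8));st("down")
command_gripper(0.0);st("grip")
s=np.array(get_tcp_pos())
print(movel([*(p+d*.030),.060],v=.03,until_force=30));st("30")
print(movel([*(p+d*.040),.060],v=.01,until_force=15));st("stop")
print("travel",(np.array(get_tcp_pos())-s)[:2]@d)
command_gripper(1.0);wait(.2);t=get_tcp_pos()
movel([t[0],t[1],.16],v=.12);st("up")
go([.5956,-.2187,.16],b);st("spindle above")
movel([.5956,-.2187,.062],v=.08,until_force=8);st("down")
command_gripper(0.0);st("grip");print(np.array(get_ft_torque()),get_joint_pos())
E
```

```text
False
down t86.2 tcp [ 0.4337 -0.2224  0.0604] w1.000 ff 0.0 F [-0.5088  0.0247  0.3034] q6 -0.52
grip t87.1 tcp [ 0.4327 -0.2222  0.06  ] w0.333 ff 30.00006079673767 F [-3.5634 -1.4268  2.726 ] q6 -0.52
False
30 t88.2 tcp [ 0.4606 -0.2211  0.0599] w0.333 ff 30.014361441135406 F [-12.9593  -2.7528  10.8543] q6 -0.49
True
stop t89.1 tcp [ 0.4667 -0.2209  0.0599] w0.337 ff 30.054265558719635 F [-2.7552 -0.8295  6.6815] q6 -0.49
travel 0.03395685904660208
up t91.3 tcp [ 0.4652 -0.2202  0.1594] w0.997 ff 0.0 F [-0.5637  0.3966 -0.572 ] q6 -0.49
spindle above t91.8 tcp [ 0.5947 -0.2182  0.1584] w0.998 ff 0.0 F [ 0.066  -0.3695  1.2183] q6 -0.40
down t93.2 tcp [ 0.596  -0.2189  0.0626] w0.999 ff 0.0 F [ 0.0915 -0.261   0.4655] q6 -0.40
grip t93.9 tcp [ 0.5972 -0.2188  0.0621] w0.541 ff 30.003685355186462 F [ 5.9032 -0.1194 -3.478 ] q6 -0.40
[-0.0262 -0.562   0.004 ] [-0.3702  0.5921  1.6795  0.0008  0.8673 -0.3987]
```

```bash
cat > rock.py <<'E'
from h import *
q0=np.array(get_joint_pos());t0=get_ft_torque()[2]
def rock(ks):
    for k in ks:
        q=q0.copy();q[5]+=k*.03;movej([float(v) for v in q]);wait(.15)
        print("%.2f act %.3f tz %.3f w %.3f"%(k*.03,get_joint_pos()[5]-q0[5],get_ft_torque()[2]-t0,get_grip_width()))
        if abs(get_ft_torque()[2]-t0)>.5: print("blocked");return True
E
python3 - <<'E'
from rock import *
rock(range(1,13)); st()
crop("t8.png",350,200,440,330,4.5)
E
```

```text
0.03 act 0.029 tz 0.195 w 0.540
0.06 act 0.060 tz 0.224 w 0.544
0.09 act 0.090 tz 0.163 w 0.539
0.12 act 0.120 tz 0.155 w 0.540
0.15 act 0.149 tz 0.159 w 0.541
0.18 act 0.179 tz 0.073 w 0.541
0.21 act 0.210 tz -0.415 w 0.541
0.24 act 0.240 tz -0.120 w 0.542
0.27 act 0.270 tz -0.073 w 0.546
0.30 act 0.300 tz -0.068 w 0.541
0.33 act 0.329 tz 0.315 w 0.538
0.36 act 0.359 tz 0.539 w 0.542
blocked
 t98.7 tcp [ 0.5978 -0.2188  0.0621] w0.542 ff 30.003654062747955 F [ 5.9688  0.3699 -4.4473] q6 -0.04
```

View pics/t8.png

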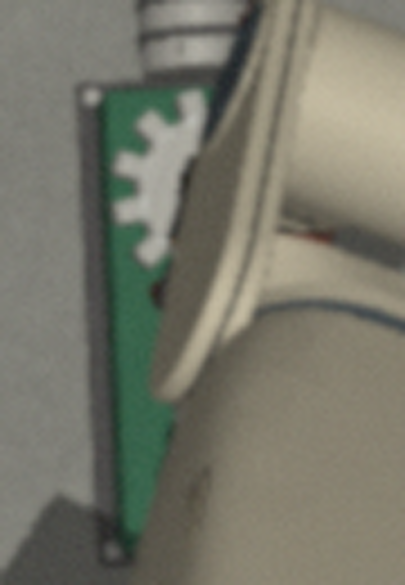

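The torque changed sign at 0.21 rad and then rose to a block at 0.36, which is what a tooth dropping into a gap would give. I'll confirm by testing the block the other way, then centre, release and check the image numerically (the picture budget is used up).

```bash
python3 - <<'E'
from rock import *
t0=0
import rock as r; r.t0=0
r.rock(range(-1,-12,-1)); st()
E
```

```text
-0.03 act -0.030 tz 0.167 w 0.543
-0.06 act -0.059 tz 0.060 w 0.541
-0.09 act -0.089 tz 0.079 w 0.539
-0.12 act -0.119 tz -0.434 w 0.542
-0.15 act -0.149 tz -0.505 w 0.541
blocked
 t100.8 tcp [ 0.5975 -0.219   0.0621] w0.541 ff 29.999679923057556 F [ 2.1053 -0.3868 -1.8186] q6 -0.19
```

It is blocked both ways with a small free window, so it is in mesh. Now I'll centre, release, retreat and check numerically.

```bash
python3 - <<'E'
from h import *
q=list(get_joint_pos());q[5]+=.05;movej(q);wait(.1)
print(np.array(get_ft_torque()))
command_gripper(1.0);wait(.2);t=get_tcp_pos()
movel([t[0],t[1],.2],v=.12)
go([.35,.30,.30],0);go([.174,.6,.25],0);st()
im=read_camera("top");cv2.imwrite("pics/f.png",im[:,:,::-1])
sd=read_camera("side");cv2.imwrite("pics/fs.png",sd[:,:,::-1])
# scraper grip + cake: brown blobs
hsv=cv2.cvtColor(im,cv2.COLOR_RGB2HSV);m=cv2.inRange(hsv,(3,110,60),(16,255,255))
n,_,s,c=cv2.connectedComponentsWithStats(m)
for i in range(1,n):
    if s[i,4]>15: print("brown",c[i],s[i,4],"world z.08",p2w(c[i],.08))
# press axis profile: brightness along axis at z=.07 before / after
im0=cv2.imread("pics/top0.png")[:,:,::-1]
o=np.array([.5206,-.2209]);b=.025
def prof(I):
    r=[]
    for x in np.arange(-.10,.04,.004):
        v=[]
        for y in np.arange(-.012,.013,.004):
            w=o+[np.cos(b)*x-np.sin(b)*y,np.sin(b)*x+np.cos(b)*y];u=w2p([*w,.07])
            v.append(cv2.getRectSubPix(I.astype(np.float32).copy(),(1,1),tuple(map(float,u)))[0,0,0])
        r.append(int(np.mean(v)))
    return r
print(prof(im0));print(prof(im))
d=cv2.absdiff(im,im0).max(2)>45
for nm,(x0,y0,x1,y1) in dict(jarb=(290,140,335,195),jara=(50,275,125,330),vials=(510,230,560,325)).items(): print(nm,d[y0:y1,x0:x1].sum())
# shift knob (black) centre
x0,y0=385,280;k=(im[280:325,385:420].max(2)<35).astype(np.uint8);mm=cv2.moments(k,True);u=(x0+mm["m10"]/mm["m00"],y0+mm["m01"]/mm["m00"]);print("knob",u,p2w(u,.12))
E
```

```text
[-0.013  -0.1103 -0.203 ]
 t106.8 tcp [0.175  0.5994 0.2503] w0.999 ff 0.0 F [-0.1396  0.2248 -0.0614] q6 1.27
brown [230.9811 203.    ] 159 world z.08 [0.699  0.2233]
brown [200.1376 218.5638] 298 world z.08 [0.6571 0.3045]
brown [311.2381 286.0952] 168 world z.08 [0.4784 0.0093]
[80, 61, 52, 51, 55, 75, 131, 169, 150, 105, 103, 139, 163, 152, 119, 104, 106, 126, 160, 164, 131, 99, 94, 87, 67, 55, 55, 55, 63, 92, 114, 117, 122, 149, 166]
[55, 55, 55, 56, 56, 71, 131, 158, 113, 73, 57, 52, 53, 58, 84, 139, 162, 127, 98, 109, 147, 165, 145, 114, 105, 109, 130, 162, 155, 138, 144, 151, 150, 160, 167]
jarb 0
jara 0
vials 0
knob (398.8695652173913, 290.4782608695652) [ 0.4679 -0.2131]
```

```bash
python3 -c "
from h import *
print(job_done(),get_time())"
```

```text
the job is handed in; nothing more can be done
the job is handed in; nothing more can be done
```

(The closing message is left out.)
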